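# Lock the dish stop into the shaker deck

## Task

Take the blue-winged toggle out of the white stand, pass its T-foot down through the slot in the shaker's deck until its collar lies on the deck, then turn it a quarter turn so that the foot is locked crosswise under the slot, and let go. Leave the yellow toggle in the stand.

Things in the scene. Friction and masses are not known exactly. Their poses are not given: they have to be found in the camera images.
- blue_toggle: Blue-winged T-toggle, 120 g, upright in a pocket of the stand. Origin: centre of its foot's underside, z up. Steel foot bar 44 (x) x 12 (y) mm, z 0-10; stem 12 mm thick; collar 46 mm across, z 22-27; blue wing 44 (x) x 12 (y) mm, z 27-63 mm, parallel to the foot. Its collar rests on the stand's top; lifting it 25 mm frees the foot.
- yellow_toggle: The other toggle, in the stand's other pocket: same foot and collar, but a round yellow knob 32 mm across, its top 62 mm above the origin (centre of the foot's underside). To be left there.
- stand: Fixed white parking stand, 170 (x) x 56 (y) x 30 mm high; origin: centre of its underside. Two pockets 52 (x) x 20 (y) mm lie 42 mm either side of the centre along x; which holds which toggle varies. The stacks of dishes beyond it stand about 0.3 m tall; those beside it are below 0.1 m.
- deck_slot (a point): Centre of the slot's mouth on the deck of the small fixed grey shaker, 70 mm above the table. y: along the slot (58 mm); x: across it (24 mm). Deck 6 mm thick, then 28 mm of free space. With the collar on the deck the toggle's origin is 22 mm below this point and its bar, 6 mm under the deck, turns freely. A fixed dish, 106 mm wide, 23 mm high, stands 110 mm away to -x.
Things that resemble listed ones, but are neither listed nor needed, are in the scene too. What is shaped like the blue_toggle but orange or purple is not meant.

How it is judged:
By the outcome, as a careful person would: the job done as asked, in the order asked, and still so for the second after the job is handed in, with the robot touching nothing.
It also fails if it takes over 45 s, if anything falls off the work surface, if the arm or the gripper's body presses on something with over 40 N, if the wrist force passes 120 N, or if a joint passes its speed limit or range.

## Robot

A 6-joint arm with a two-finger parallel gripper is mounted at the origin on the work surface; the furniture and walls round the work are solid. World frame = base frame: x ahead of the robot, y to its left, z up, the work surface at z = 0. Lengths are in m, angles in rad, forces in N, time in s.
With the tool pointing down it reaches from about 0.35 to 0.875 m from the base axis. Payload 15.5 kg.
Tool frame: the origin (TCP) lies between the finger pads; the fingertips stand 17 mm ahead of it and the grasp point (between the pads) lies 2 mm behind it; z points along the fingers, y is the line along which they close (so a half turn about z gives the same grasp; the last joint's range is limited). The gripper opens to 85 mm and grips with 20 to 120 N. Pads are 22 mm wide; open, the fingers measure 114 mm over their backs; the gripper's body (76 mm by 85 mm) begins 54 mm behind the grasp point. The pads swing forward as they close: fully open they stand 13 mm farther back than shut.
Start: joints at [-1.323, 0.494, 1.345, -0, 1.302, -0.096], TCP at [0.21, -0.589, 0.248] pointing down, gripper open.
Joint ranges: [-2.91, 2.91], [-0.82, 2.16], [0.22, 2.67], [-1.22, 4.37], [0.12, 2.79], [-3.08, 3.08]. Speed limits (rad/s): [1.89, 1.89, 2.57, 3.01, 3.01, 3.01].

## Interface

Orientations are given as a unit quaternion [x, y, z, w].
In Python, from workcell import state, imaging, arm gives the robot as it stands. The module is installed in compiled form; this text tells all that it offers.
- The arm moves only by the tool jog_arm, never from a script. Its argument "increments" is a list of rows, each a list of 6 numbers: the shift along the tool's x, y, z normalised to -1 to 1, where 1 is 200 mm, then the turn, a rotation vector about the tool's x, y, z normalised to -1 to 1, where 1 is 90 degrees. In form: [[dx, dy, dz, rx, ry, rz], ...]. A call has 1 to 20 rows; each row shifts and turns the commanded pose from where the row before left it, along the tool's axes as they then stand; what a row does not reach is not made up. A row lasts 1/8 s, in which the tool goes at most 62.5 mm and 10.7 degrees, less where a joint would pass 70% of its speed; a pose out of reach is approached as far as the arm can. A call with a number of a shift or a turn outside -1 to 1 is refused whole. A call with a gripper value outside its range is refused whole. "claw" is the opening, from -1 (shut) to 1 (fully open), so that 0 is half open, set as the call begins (left out, the last holds). The fingers move at their own pace and stop on an object; "grip_force" is the grip in N (left out, the last holds). Time passes only in rows, so rows that do not move let the fingers close. It gives the time, the measured TCP pose, the force, the opening and the grip force at its end, in the units of the state.
- state(): the state, without advancing time (a new reading comes with each control period).
- imaging.camera(name): name is "scene" or "side" or "wrist"; returns a dict with "pixels" (400x640x3 uint8, red, green, blue), "camera_matrix" (3x3 intrinsics, pixels), "T" (4x4, takes a point from camera to world coordinates). Camera axes: x right, y up, looking along -z (the intrinsics and any distortion apply to the point x, -y, -z); pixel columns grow to the right and rows downward; lengths in m; the calibration is good to about 2 mm. A picture is of the moment at which its call begins. There is no depth.
- arm.close_job(): hands the job in; it is judged then, once.
The state is a dict: "t": time; "q": joint angles; "qvel": joint speeds; "joint_torque": joint torques, N m; "position": TCP position; "tcp_rot": TCP orientation; "force": force on the tool from outside, world axes, zero at the start; "wrist_torque": the same for the moment, N m; "finger_gap": finger opening in m; "gripper_force": force on a finger pad.
Only numpy, scipy, OpenCV 4.12 (cv2) and the standard library are available. Lean on these libraries where they do the work, as an engineer would, in place of code of your own. Each camera call takes 0.05 s, during which the arm holds its last target. There are 200 camera calls.

## Working session

There is one attempt and no reset: what is moved stays moved. The work goes in short steps, Python scripts to look and compute and a tool call to move; the robot and the scene stay as the last step left them, time stands still between calls to the robot, and variables do not carry over. Pictures are saved under pics/ and viewed, at most 11 in all, crops included, and the job is handed in when it is done.

Besides the shell and the picture viewer there is one more tool, called as a command line: name --pt "numbers of a row" for each row, then --argument value for the rest. jog_arm: Moves the arm, as the interface text tells. Its arguments: {"type":"object","properties":{"increments":{"type":"array"},"claw":{"type":"number"},"grip_force":{"type":"number"}},"required":["increments"]}

```bash
mkdir -p pics; cat > h.py <<'E'
import numpy as np, cv2, pickle
from workcell import state, imaging, arm
def snap(n,tag):
    c=imaging.camera(n); pickle.dump(c,open(f'pics/{tag}.pkl','wb'))
    cv2.imwrite(f'pics/{tag}.png',c['pixels'][:,:,::-1]); return c
def ld(tag): return pickle.load(open(f'pics/{tag}.pkl','rb'))
def ray(c,u,v):
    K=np.array(c['camera_matrix']);T=np.array(c['T'])
    d=np.linalg.inv(K)@[u,v,1]; d=T[:3,:3]@[d[0],-d[1],-d[2]]
    return T[:3,3],d/np.linalg.norm(d)
def onz(c,u,v,z):
    o,d=ray(c,u,v); return o+d*(z-o[2])/d[2]
def tri(obs):
    A=0;b=0
    for c,u,v in obs:
        o,d=ray(c,u,v);P=np.eye(3)-np.outer(d,d);A=A+P;b=b+P@o
    x=np.linalg.solve(A,b)
    return x,[np.linalg.norm((np.eye(3)-np.outer(ray(*q)[1],ray(*q)[1]))@(x-ray(*q)[0])) for q in obs]
def proj(c,p):
    K=np.array(c['camera_matrix']);T=np.array(c['T'])
    q=T[:3,:3].T@(np.array(p)-T[:3,3]); q=K@[q[0],-q[1],-q[2]]; return q[:2]/q[2]
E
python3 - <<'E'
from h import *
for n in('scene','side','wrist'):
    c=snap(n,n+'0'); print(n,c.keys(),np.round(c['T'],3).tolist(),c['camera_matrix'])
a=[cv2.imread(f'pics/{n}0.png') for n in('scene','side','wrist')]
s=state();print(s['t'],s['tcp_rot'],s['force'],s['finger_gap'])
E
```

```text
scene dict_keys(['pixels', 'camera_matrix', 'T']) [[-0.827, 0.257, -0.5, 0.032], [-0.562, -0.38, 0.734, 0.653], [-0.001, 0.889, 0.459, 0.457], [0.0, 0.0, 0.0, 1.0]] [[400.7785353    0.         322.31571965]
 [  0.         400.7785353  196.89065535]
 [  0.           0.           1.        ]]
side dict_keys(['pixels', 'camera_matrix', 'T']) [[1.0, 0.002, 0.02, 0.477], [0.016, 0.46, -0.888, -0.722], [-0.011, 0.888, 0.46, 0.458], [0.0, 0.0, 0.0, 1.0]] [[411.29110753   0.         320.05800838]
 [  0.         411.29110753 199.34058767]
 [  0.           0.           1.        ]]
wrist dict_keys(['pixels', 'camera_matrix', 'T']) [[0.336, 0.889, 0.31, 0.291], [-0.942, 0.318, 0.108, -0.558], [-0.002, -0.329, 0.944, 0.373], [0.0, 0.0, 0.0, 1.0]] [[315.23357802   0.         317.92308854]
 [  0.         315.23357802 198.38713255]
 [  0.           0.           1.        ]]
0.15 [ 9.85346938e-01  1.70561386e-01 -2.78748303e-05 -4.73324120e-04] [ 0.00412668  0.25254762 -0.20817355] 0.08525128429467724
```

View pics/scene0.png

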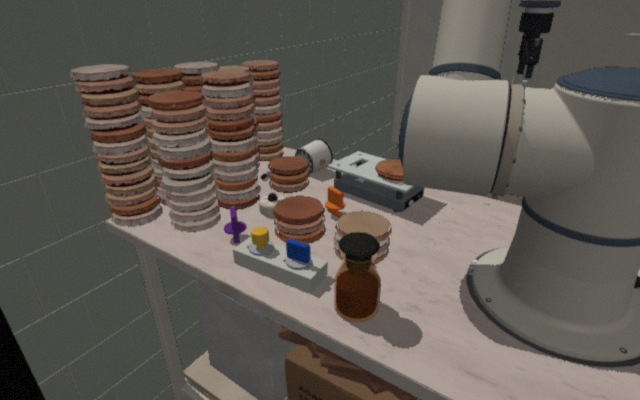

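View pics/side0.png

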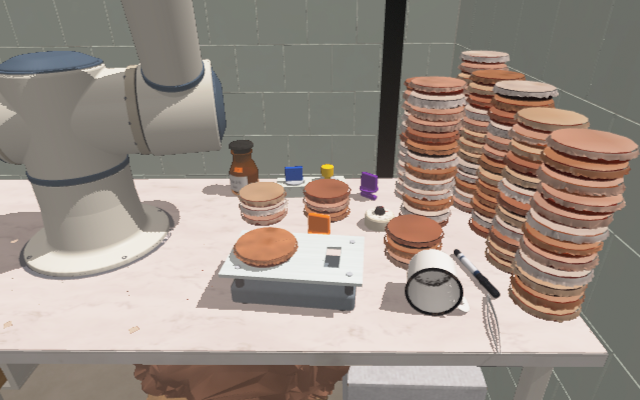

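View pics/wrist0.png

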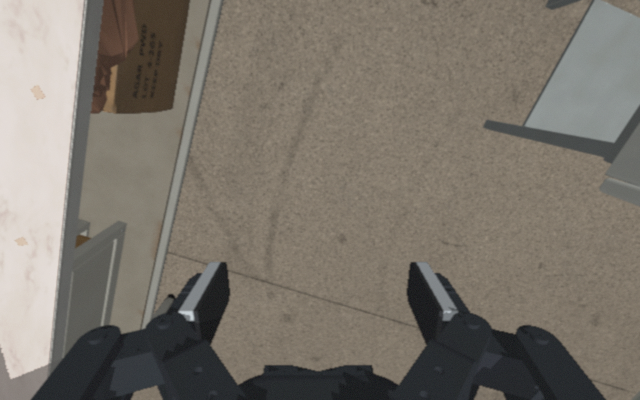

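The blue wing is at scene (298,251) and side (294,175). Things that could be mistaken for it: 
- orange toggle at scene (335,201), side (319,223)
- purple toggle at scene (234,222), side (369,185)
- yellow knob at scene (260,237), side (327,172)

The shaker deck is at side (300,255), with its slot near (333,256). The wrist view shows only the floor. I choose the blue wing in the white stand and check it in a crop.

```bash
python3 - <<'E'
from h import *
a=cv2.imread('pics/scene0.png')[225:290,225:335]; b=cv2.imread('pics/side0.png')[155:285,220:380]
A=cv2.resize(a,(385*1,228),interpolation=cv2.INTER_CUBIC); A=cv2.resize(a,(508,300),interpolation=cv2.INTER_CUBIC)
B=cv2.resize(b,(369,300),interpolation=cv2.INTER_CUBIC)
s=cv2.imread('pics/side0.png')
B=cv2.resize(s[160:195,270:350],(686,300),interpolation=cv2.INTER_CUBIC)[:, :]
C=cv2.resize(s[225:310,220:375],(547,300),interpolation=cv2.INTER_CUBIC)
o=np.zeros((600,800,3),np.uint8); A=cv2.resize(a,(440,260)); o[:260,:440]=A   # x4
B=cv2.resize(s[155:195,265:350],(340,160)); o[:160,450:790]=B # x4
C=cv2.resize(s[225:310,220:375],(620,340)); o[260:,:620]=C #x4
cv2.imwrite('pics/c1.png',o)
c,d=ld('scene0'),ld('side0')
for n,p,q in(('blue',(298,251),(294,175)),('yel',(260,237),(327,172)),('shaker near corner scene?',(388,158),(365,240))):print(n,tri([(c,*p),(d,*q)]))
print('slot',onz(d,333,256,.07))
print('slot in scene',proj(c,onz(d,333,256,.07)))
E
```

```text
blue (array([0.39392032, 0.19645095, 0.04941883]), [np.float64(0.00045447047369973515), np.float64(0.0004544704736997879)])
yel (array([0.47466703, 0.20497477, 0.05353334]), [np.float64(0.0006531949034976297), np.float64(0.0006531949034977046)])
shaker near corner scene? (array([ 0.48124966, -0.22170885,  0.09963553]), [np.float64(0.05705242964629092), np.float64(0.05705242964629101)])
slot [ 0.48441557 -0.17270078  0.07      ]
slot in scene [358.22396116 162.52157128]
```

View pics/c1.png

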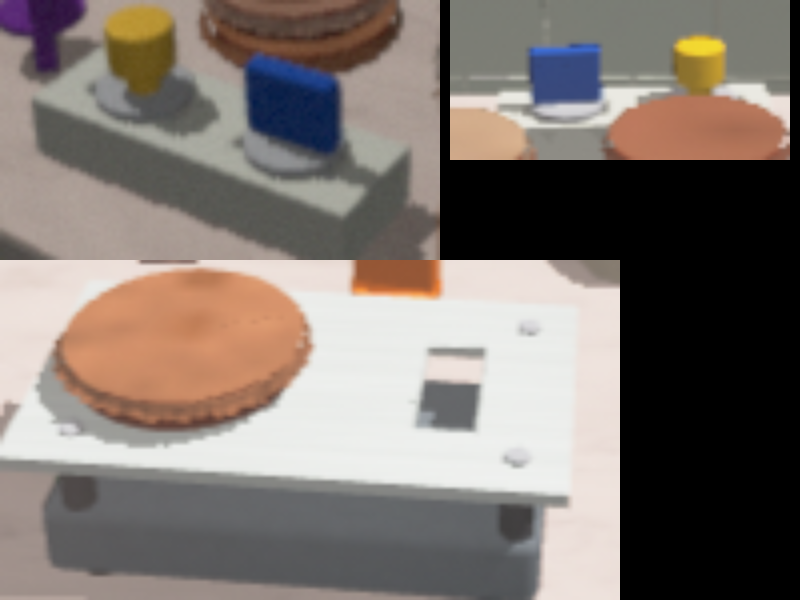

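The crop confirms the blue flat wing in the white stand beside the round yellow knob. The slot is at side pixels (324–341, 247–267). Next I move over the slot for a wrist view.

jog_arm --pt "0.2 -0.15 0 0 0 0" --pt "0.2 -0.15 0 0 0 0" --pt "0.2 -0.15 0 0 0 0" --pt "0.2 -0.15 0 0 0 0" --pt "0.2 -0.15 0 0 0 0" --pt "0.2 -0.15 0 0 0 0" --pt "0.2 -0.15 0 0 0 0" --pt "0.2 -0.15 0 0 0 0" --pt "0.2 -0.15 0 0 0 0" --pt "0.2 -0.15 0 0 0 0" --pt "0 0 0 0 0 0.076" --pt "0 0 0 0 0 0.076" --pt "0 0 0 0 0 0" --pt "0 0 0 0 0 0" --claw 0.2 --grip_force 50

```text
t: 1.9
position: [0.4859, -0.1717, 0.2482]
tcp_rot: [0.999, 0.053, -0.0, -0.0]
force: [-0.0, -0.3, -1.0]
finger_gap: 0.0513
gripper_force: 0.0
```

```bash
python3 - <<'E'
from h import *
c=snap('wrist','w1');s=state();print(s['t'],s['position'],s['tcp_rot'],s['q'],s['finger_gap'])
d=ld('side0')
P=[onz(d,u,v,.07) for u,v in((327.5,247),(341.5,247),(338.5,267.5),(324,267))]
print(np.round(P,4), np.mean(P,0)); print([proj(c,p).round() for p in P])
E
```

```text
1.95 [ 0.48587314 -0.17174432  0.24821955] [ 9.98593129e-01  5.30259952e-02 -6.39090205e-05 -4.11687428e-05] [-4.55686416e-01  3.40237025e-01  1.61246937e+00  1.04021768e-05
  1.18903800e+00  1.00900428e+00] 0.05102155319974785
[[ 0.4755 -0.1468  0.07  ]
 [ 0.4989 -0.1468  0.07  ]
 [ 0.4926 -0.2033  0.07  ]
 [ 0.4701 -0.2021  0.07  ]] [ 0.48427851 -0.17477303  0.07      ]
[array([294., 187.]), array([296., 165.]), array([352., 177.]), array([348., 198.])]
```

View pics/w1.png

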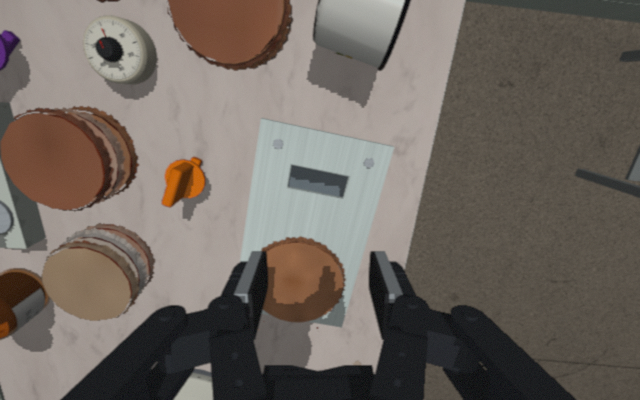

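The slot is clear at wrist pixels (289–348, 165–198), matching the side estimate. The orange toggle at (185,180) and the dish near (300,275) are also visible. Next I refine the slot, locate the bottle, and go over the stand.

```bash
python3 - <<'E'
from h import *
c=ld('w1');g=cv2.cvtColor(c['pixels'],cv2.COLOR_RGB2GRAY)
m=np.zeros_like(g);m[155:205,278:360]=(g[155:205,278:360]<140)*255
k=max(cv2.findContours(m,0,2)[0],key=cv2.contourArea);r=cv2.minAreaRect(k);b=cv2.boxPoints(r)
P=np.array([onz(c,*p,.07) for p in b]);print(b.round(1),P.round(4),P.mean(0))
e=P[1]-P[0],P[2]-P[1];print([(np.linalg.norm(x),np.degrees(np.arctan2(x[1],x[0]))) for x in e])
print('slot tri',tri([(c,*b.mean(0)),(ld('side0'),*proj(ld('side0'),[.4843,-.1748,.07]))]))
s,d=ld('scene0'),ld('side0')
print('bottle cap top',tri([(s,359,240),(d,241,144)]), 'dish tops',tri([(s,298,209),(d,327,187)]),tri([(s,362,228),(d,263,190)]))
E
```

```text
[[286.2 186.8]
 [290.8 164. ]
 [348.7 175.5]
 [344.1 198.4]] [[ 0.4752 -0.1391  0.07  ]
 [ 0.4991 -0.1418  0.07  ]
 [ 0.4936 -0.1999  0.07  ]
 [ 0.4692 -0.1986  0.07  ]] [ 0.48428419 -0.16985045  0.07      ]
[(np.float64(0.02405778380015191), np.float64(-6.560437842801816)), (np.float64(0.05833219922408889), np.float64(-95.49598692526862))]
slot tri (array([ 0.48394872, -0.16986051,  0.06667597]), [np.float64(0.0004436199578167241), np.float64(0.00044361995781671756)])
bottle cap top (array([0.26882921, 0.2080061 , 0.12540819]), [np.float64(0.0001290793345157065), np.float64(0.0001290793345157045)]) dish tops (array([0.47291396, 0.09512133, 0.06395116]), [np.float64(0.0017693304457055497), np.float64(0.0017693304457056486)]) (array([0.33189852, 0.08469425, 0.0623263 ]), [np.float64(0.0024096969812236048), np.float64(0.0024096969812236087)])
```

jog_arm --pt "-0.033 -0.235 0 0 0 0" --pt "-0.033 -0.235 0 0 0 0" --pt "-0.033 -0.235 0 0 0 0" --pt "-0.033 -0.235 0 0 0 0" --pt "-0.033 -0.235 0 0 0 0" --pt "-0.033 -0.235 0 0 0 0" --pt "-0.033 -0.235 0 0 0 0" --pt "-0.033 -0.235 0 0 0 0" --pt "0 0 0 0 0 0" --pt "0 0 0 0 0 0" --pt "0 0 0 0 0 0"

```text
t: 3.32
position: [0.3947, 0.196, 0.2483]
tcp_rot: [0.999, 0.052, -0.0, 0.0]
force: [-0.7, -0.9, -0.1]
finger_gap: 0.051
gripper_force: 0.0
```

```bash
python3 - <<'E'
from h import *
c=snap('wrist','w2');s=state();print(s['t'],s['position'],s['tcp_rot'],s['q'])
E
```

```text
3.375 [0.39473535 0.19596461 0.24830194] [9.98678251e-01 5.13979395e-02 1.86468968e-05 4.28988773e-05] [ 3.25213087e-01  2.35167026e-01  1.77552867e+00 -1.02438966e-04
  1.13088425e+00  1.79321184e+00]
```

View pics/w2.png

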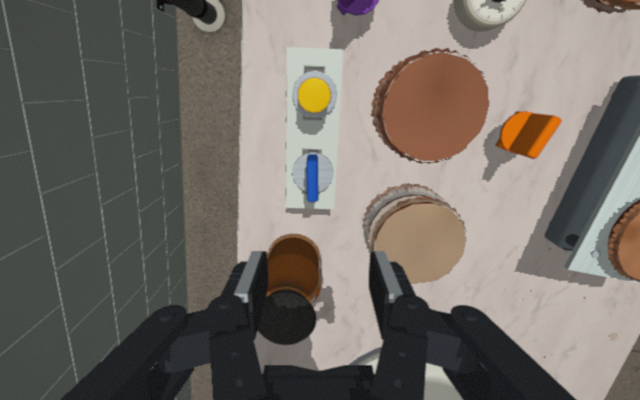

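The blue wing is at (312,177), the yellow knob at (314,95), and the bottle is clear at (290,300). I compute the wing's exact pose.

```bash
python3 - <<'E'
from h import *
c=ld('w2');h=cv2.cvtColor(c['pixels'],cv2.COLOR_RGB2HSV)
def rect(c):
    h=cv2.cvtColor(c['pixels'],cv2.COLOR_RGB2HSV)
    m=cv2.inRange(h,(105,120,40),(130,255,255));k=max(cv2.findContours(m,0,2)[0],key=cv2.contourArea);return k
k=rect(c);b=cv2.boxPoints(cv2.minAreaRect(k));print(b.round(1))
P=np.array([onz(c,*p,.071) for p in b]);print(P.round(4),P.mean(0))
e=P[1]-P[0],P[2]-P[1];print([(np.linalg.norm(x),np.degrees(np.arctan2(x[1],x[0]))) for x in e])
# bright top face only
v=h[:,:,2];x,y,w,hh=cv2.boundingRect(k);print(x,y,w,hh);print(v[y:y+hh:4,x-1:x+w+1])
# edges of the stand
g=cv2.inRange(cv2.cvtColor(c['pixels'],cv2.COLOR_RGB2HSV),(35,8,120),(95,60,255));g[:30]=0;g[230:]=0;g[:,:270]=0;g[:,350:]=0
g=cv2.morphologyEx(g,2,np.ones((3,3)));kk=max(cv2.findContours(g,0,2)[0],key=cv2.contourArea);bb=cv2.boxPoints(cv2.minAreaRect(kk))
Q=np.array([onz(c,*p,.03) for p in bb]);print(bb.round(1),Q.round(4),Q.mean(0))
for i,j in((0,1),(1,2)): z=Q[j]-Q[i];print(np.linalg.norm(z),np.degrees(np.arctan2(z[1],z[0])))
# heights from the side view
d=ld('side0');k2=rect(d);print(cv2.boundingRect(k2))
s=ld('scene0');k3=rect(s);M=lambda k:(lambda m:(m['m10']/m['m00'],m['m01']/m['m00']))(cv2.moments(k))
print('wing centre',tri([(d,*M(k2)),(s,*M(k3))]), tri([(d,*M(k2)),(s,*M(k3)),(c,*M(k))]))
E
```

```text
[[306. 155.]
 [317. 155.]
 [317. 201.]
 [306. 201.]]
[[0.4187 0.2117 0.071 ]
 [0.4198 0.2011 0.071 ]
 [0.3727 0.1963 0.071 ]
 [0.3716 0.2075 0.071 ]] [0.39567935 0.20417458 0.071     ]
[(np.float64(0.010653352736239529), np.float64(-84.09950988514785)), (np.float64(0.047316092549866504), np.float64(-174.16559806147978))]
306 155 12 47
[[182 177 154 127 123 121 121 120 121 121 119 126 153 175]
 [175 146 115 113 121 123 124 124 126 124 121 114 121 151]
 [167 153 156 172 178 179 177 178 175 176 169 156 143 156]
 [145 138 152 171 178 179 179 177 178 177 170 152 134 154]
 [116 127 150 171 180 180 180 176 177 176 170 151 136 151]
 [124 124 149 169 177 181 178 178 179 177 168 155 139 157]
 [116 122 144 164 177 179 179 179 177 175 168 156 140 156]
 [112 117 137 163 176 179 178 175 176 176 169 157 144 152]
 [119 113 136 161 175 177 177 178 175 172 169 156 139 144]
 [ 90 102 134 161 175 179 179 178 175 174 169 158 142 134]
 [116 112 137 159 174 179 179 174 174 174 168 160 143 148]
 [124 116 134 158 172 179 178 174 176 171 170 159 146 158]]
[[284.8 207.6]
 [287.   47.6]
 [342.1  48.4]
 [339.8 208.3]] [[0.3461 0.2315 0.03  ]
 [0.5151 0.2408 0.03  ]
 [0.52   0.1866 0.03  ]
 [0.3518 0.1676 0.03  ]] [0.43327033 0.20664712 0.03      ]
0.16926782469608723 3.1522124088699472
0.05443191668134546 -84.84902362787055
(285, 166, 17, 14)
wing centre (array([0.39200403, 0.20006808, 0.05380239]), [np.float64(4.2480297253824345e-05), np.float64(4.248029725382285e-05)]) (array([0.39136314, 0.20226865, 0.05394044]), [np.float64(0.001121754078836438), np.float64(0.001397099888540405), np.float64(0.001413804131866402)])
```

jog_arm --pt "-0.0125 -0.0365 0.1 0 0 0" --pt "0 0 0.15 0 0 0" --pt "0 0 0.15 0 0 0" --pt "0 0 0.15 0 0 0" --pt "0 0 0.15 0 0 0" --pt "0 0 0.1 0 0 0" --pt "0 0 0.08 0 0 0" --pt "0 0 0.05 0 0 0" --pt "0 0 0 0 0 0" --pt "0 0 0 0 0 0"

```text
t: 4.62
position: [0.3915, 0.2038, 0.0627]
tcp_rot: [0.999, 0.052, 0.0, -0.0]
force: [0.1, 0.1, 0.1]
finger_gap: 0.0511
gripper_force: 0.0
```

jog_arm --pt "0 0 0 0 0 0" --pt "0 0 0 0 0 0" --pt "0 0 0 0 0 0" --pt "0 0 0 0 0 0" --pt "0 0 0 0 0 0" --pt "0 0 0 0 0 0" --pt "0 0 0 0 0 0" --pt "0 0 0 0 0 0" --claw -1 --grip_force 60

```text
t: 5.62
position: [0.3913, 0.2039, 0.0627]
tcp_rot: [0.999, 0.052, 0.0, -0.0]
force: [-1.0, -0.3, 10.8]
finger_gap: 0.0109
gripper_force: 58.6
```

```bash
python3 - <<'E'
from h import *
c=snap('wrist','w3');snap('scene','s3')
a=cv2.imread('pics/w3.png')[100:400,120:520];b=cv2.resize(cv2.imread('pics/s3.png')[190:300,200:347],(400,300))
cv2.imwrite('pics/c3.png',np.hstack([a,b]));s=state();print(s['t'],s['position'],s['force'],s['wrist_torque'],s['finger_gap'],s['gripper_force'])
E
```

```text
5.725 [0.39130332 0.20394204 0.06272742] [-1.23924055 -0.56991476  9.75075223] [-0.11448991  0.19105162  0.01839225] 0.010985275834088874 58.561232686042786
```

View pics/c3.png

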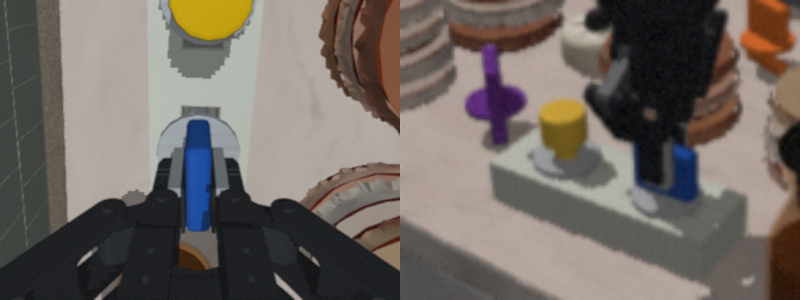

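Blue wing is between the pads (gap 11 mm), with the yellow knob clear. Next: lift, carry and turn over the slot.

jog_arm --pt "0 0 -0.03 0 0 0" --pt "0 0 -0.07 0 0 0" --pt "0 0 -0.1 0 0 0" --pt "0 0 -0.15 0 0 0" --pt "0 0 -0.15 0 0 0" --pt "0 0 -0.15 0 0 0" --pt "0 0 -0.05 0 0 0" --pt "0.03 0.213 0 0 0 0" --pt "0.03 0.213 0 0 0 0" --pt "0.03 0.213 0 0 0 0" --pt "0.03 0.213 0 0 0 0" --pt "0.03 0.213 0 0 0 0" --pt "0.03 0.213 0 0 0 0" --pt "0.03 0.213 0 0 0 0" --pt "0.03 0.213 0 0 0 0" --pt "0.03 0.213 0 0 0 0" --pt "0 0 0 0 0 0"

```text
t: 7.85
position: [0.485, -0.1743, 0.2015]
tcp_rot: [0.999, 0.051, -0.0, 0.0]
force: [-0.1, 0.9, -0.9]
finger_gap: 0.0104
gripper_force: 58.8
```

jog_arm --pt "0 0 0 0 0 -0.109" --pt "0 0 0 0 0 -0.109" --pt "0 0 0 0 0 -0.109" --pt "0 0 0 0 0 -0.109" --pt "0 0 0 0 0 -0.109" --pt "0 0 0 0 0 -0.109" --pt "0 0 0 0 0 -0.109" --pt "0 0 0 0 0 -0.109" --pt "0 0 0 0 0 0" --pt "0 0 0 0 0 0" --pt "0 0 0 0 0 0"

```text
t: 9.22
position: [0.4846, -0.1717, 0.2022]
tcp_rot: [0.741, 0.671, -0.0, -0.0]
force: [-0.4, -0.2, -1.0]
finger_gap: 0.011
gripper_force: 58.9
```

```bash
python3 - <<'E'
from h import *
from scipy.spatial.transform import Rotation as R
w=snap('wrist','w4');s=snap('scene','s4');d=snap('side','d4')
st=state();p=np.array(st['position']);r=R.from_quat(st['tcp_rot']).as_matrix()
print(st['t'],p,'psi',np.degrees(np.arctan2(r[1,0],r[0,0])),'tilt',r[2],st['finger_gap'],st['q'])
print('tool-axis shift needed',r.T@(np.array([.484,-.172,p[2]])-p))
for c,n in((w,'w'),(s,'s'),(d,'d')):
    print(n,'grasp proj',proj(c,p),'foot centre',proj(c,p-[0,0,.0547]))
a=cv2.imread('pics/w4.png')[100:400,120:520];q=proj(d,p-[0,0,.03]).astype(int)
b=cv2.resize(cv2.imread('pics/d4.png')[q[1]-50:q[1]+100,q[0]-100:q[0]+100],(400,300));print(q)
cv2.imwrite('pics/c4.png',np.hstack([a,b]))
E
```

```text
9.375 [ 0.48465922 -0.17182383  0.20223693] psi 84.37948339523676 tilt [ 7.11322439e-05 -7.03365935e-05 -9.99999995e-01] 0.011088545413997532 [-4.56892162e-01  3.94281950e-01  1.67407463e+00  4.76836995e-05
  1.07332691e+00 -3.58818401e-01]
tool-axis shift needed [-2.39885796e-04 -6.38800833e-04  2.78674598e-08]
w grasp proj [316.08427677 286.67737874] foot centre [316.62456554 235.06696507]
s grasp proj [360.1727644  110.79583249] foot centre [359.22692913 133.01198047]
d grasp proj [333.45165419 181.67338103] foot centre [333.31720868 214.01949439]
[333 199]
```

View pics/c4.png

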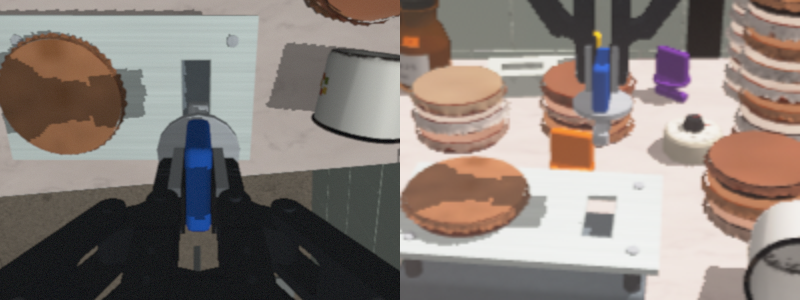

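The toggle hangs straight with the foot visible at side ≈(333,218), and the slot lies in line ahead. I lower it to just above the deck and check alignment.

jog_arm --pt "0 0 0.15 0 0 0" --pt "0 0 0.12 0 0 0" --pt "0 0 0.06 0 0 0" --pt "0 0 0 0 0 0" --pt "0 0 0 0 0 0"

```text
t: 10.0
position: [0.4851, -0.1721, 0.137]
tcp_rot: [0.741, 0.672, 0.0, 0.0]
force: [0.4, -0.4, -0.9]
finger_gap: 0.011
gripper_force: 58.9
```

```bash
python3 - <<'E'
from h import *
w4=ld('w4')
print([onz(w4,u,165,.07).round(4) for u in(302,332)], onz(w4,317,160,.07))
d=snap('side','d5');s=snap('scene','s5');p=np.array(state()['position']);print(p,proj(d,p-[0,0,.0547]))
q=proj(d,p-[0,0,.045]).astype(int);print(q)
b=cv2.resize(cv2.imread('pics/d5.png')[q[1]-30:q[1]+45,q[0]-50:q[0]+50],(400,300),interpolation=cv2.INTER_CUBIC)
q=proj(s,p-[0,0,.045]).astype(int);print(q)
a=cv2.resize(cv2.imread('pics/s5.png')[q[1]-45:q[1]+30,q[0]-50:q[0]+50],(400,300),interpolation=cv2.INTER_CUBIC)
cv2.imwrite('pics/c5.png',np.hstack([b,a]))
E
```

```text
[array([ 0.4749, -0.1438,  0.07  ]), array([ 0.4998, -0.1463,  0.07  ])] [ 0.48775226 -0.1408654   0.07      ]
[ 0.485128   -0.17208184  0.13708398] [333.46421087 249.42327105]
[333 244]
[358 154]
```

View pics/c5.png

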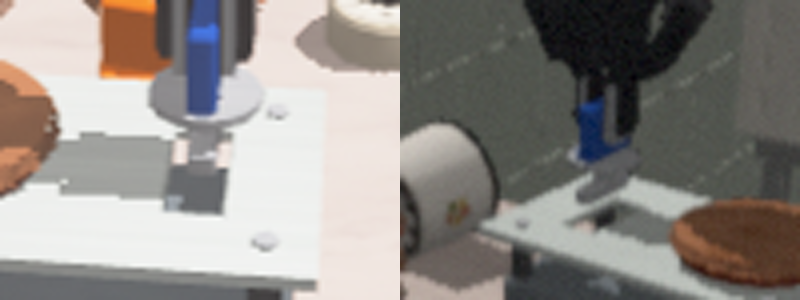

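The foot points straight at the slot mouth in both views (side crop foot (205,160), slot (200,180)). Inserting it slowly.

jog_arm --pt "0 0 0.03 0 0 0" --pt "0 0 0.03 0 0 0" --pt "0 0 0.03 0 0 0" --pt "0 0 0.03 0 0 0" --pt "0 0 0.025 0 0 0" --pt "0 0 0.01 0 0 0" --pt "0 0 0 0 0 0" --pt "0 0 0 0 0 0"

```text
t: 11.1
position: [0.4848, -0.1719, 0.1054]
tcp_rot: [0.741, 0.672, 0.0, 0.0]
force: [0.2, -0.5, -1.5]
finger_gap: 0.0109
gripper_force: 58.9
```

jog_arm --pt "0 0 0.005 0 0 0" --pt "0 0 0.005 0 0 0" --pt "0 0 0 0 0 0" --pt "0 0 0 0 0 0"

```text
t: 11.6
position: [0.4847, -0.1719, 0.1033]
tcp_rot: [0.741, 0.672, 0.0, 0.0]
force: [-0.6, -0.1, -0.8]
finger_gap: 0.0109
gripper_force: 58.9
```

jog_arm --pt "0 0 0.004 0 0 0" --pt "0 0 0.004 0 0 0" --pt "0 0 0 0 0 0" --pt "0 0 0 0 0 0"

```text
t: 12.1
position: [0.4848, -0.1719, 0.1027]
tcp_rot: [0.741, 0.672, 0.0, 0.0]
force: [-5.5, 2.7, 24.3]
finger_gap: 0.0106
gripper_force: 62.7
```

jog_arm --pt "0 0 -0.003 0 0 0" --pt "0 0 0 0 0 0.1" --pt "0 0 0 0 0 0.1" --pt "0 0 0 0 0 0.1" --pt "0 0 0 0 0 0.1" --pt "0 0 0 0 0 0.1" --pt "0 0 0 0 0 0.1" --pt "0 0 0 0 0 0.1" --pt "0 0 0 0 0 0.1" --pt "0 0 0 0 0 0.1" --pt "0 0 0 0 0 0.1" --pt "0 0 0 0 0 0" --pt "0 0 0 0 0 0"

```text
t: 13.72
position: [0.4852, -0.1721, 0.1027]
tcp_rot: [0.999, -0.049, 0.001, 0.0]
force: [0.6, -0.2, 7.6]
finger_gap: 0.0107
gripper_force: 60.2
```

```bash
python3 - <<'E'
from h import *
from scipy.spatial.transform import Rotation as R
st=state();r=R.from_quat(st['tcp_rot']).as_matrix()
print(st['t'],st['position'],'psi',np.degrees(np.arctan2(r[1,0],r[0,0])),st['force'],st['wrist_torque'])
d=snap('side','d6');s=snap('scene','s6')
b=cv2.resize(cv2.imread('pics/d6.png')[205:280,283:383],(400,300),interpolation=cv2.INTER_CUBIC)
a=cv2.resize(cv2.imread('pics/s6.png')[120:195,308:408],(400,300),interpolation=cv2.INTER_CUBIC)
cv2.imwrite('pics/c6.png',np.hstack([b,a]))
E
```

```text
13.725 [ 0.48520688 -0.17211984  0.10274812] psi -5.565744996535147 [ 0.61300413 -0.19538098  7.64587024] [-0.04165806  0.08215403 -0.11265436]
```

View pics/c6.png

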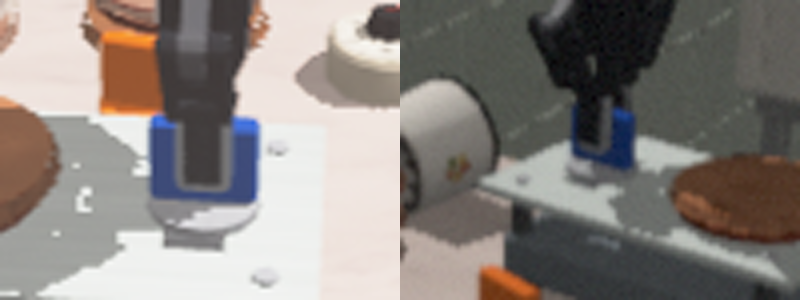

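The wing now lies crosswise to the slot (side crop, wing (205,160), slot end visible below at (195,240)) and the collar is flat on the deck. I release and retreat upward.

jog_arm --pt "0 0 0 0 0 0" --pt "0 0 0 0 0 0" --pt "0 0 0 0 0 0" --pt "0 0 0 0 0 0" --pt "0 0 0 0 0 0" --pt "0 0 0 0 0 0" --pt "0 0 0 0 0 0" --pt "0 0 -0.05 0 0 0" --pt "0 0 -0.1 0 0 0" --pt "0 0 -0.2 0 0 0" --pt "0 0 -0.2 0 0 0" --pt "0 0 -0.2 0 0 0" --pt "0 0 0 0 0 0" --pt "0 0 0 0 0 0" --claw 0

```text
t: 15.58
position: [0.4844, -0.1717, 0.2522]
tcp_rot: [0.999, -0.049, -0.0, -0.0]
force: [1.1, 0.5, -0.1]
finger_gap: 0.0428
gripper_force: 0.0
```

```bash
python3 - <<'E'
from h import *
w=snap('wrist','w7');d=snap('side','d7');s=snap('scene','s7');st=state();print(st['t'],st['position'],st['force'])
a=cv2.imread('pics/w7.png')[100:400,120:520]
b=cv2.resize(cv2.imread('pics/d7.png')[165:285,250:410],(400,300),interpolation=cv2.INTER_CUBIC)
cv2.imwrite('pics/c7.png',np.hstack([a,b]))
k=max(cv2.findContours(cv2.inRange(cv2.cvtColor(w['pixels'],cv2.COLOR_RGB2HSV),(105,120,40),(130,255,255)),0,2)[0],key=cv2.contourArea)
P=[onz(w,*p,.111) for p in cv2.boxPoints(cv2.minAreaRect(k))]
print(np.round(P,4),np.mean(P,0))
E
```

```text
15.725 [ 0.4841888  -0.17164598  0.25137193] [-0.19067151 -0.72332864  0.01084756]
[[ 0.5138 -0.1676  0.111 ]
 [ 0.5128 -0.1778  0.111 ]
 [ 0.4652 -0.1735  0.111 ]
 [ 0.4662 -0.1627  0.111 ]] [ 0.48951427 -0.17039294  0.111     ]
```

View pics/c7.png

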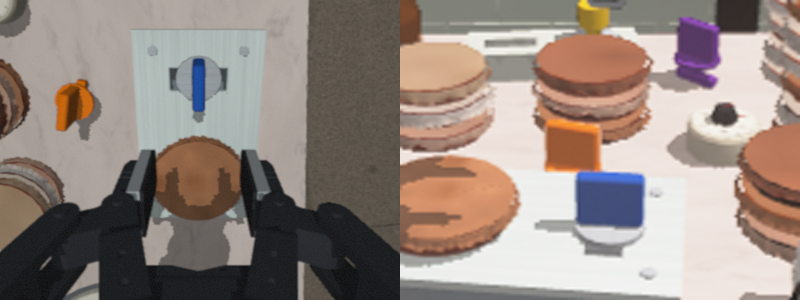

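The toggle stands on the deck with its wing across the slot (wrist crop (198,82), slot ends showing left and right). The yellow toggle is still in the stand and the gripper is clear.

```bash
python3 -c "
from h import *
print(arm.close_job())"
```

```text
the job is handed in; nothing more can be done
None
```

The blue toggle is seated in the shaker's slot, turned a quarter turn so its foot is locked, and released. The yellow toggle is still in the stand, and the job was handed in at about 16 s; no verdict came back.

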